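Open a live announcement to one zone

ROBOT

A 6-joint arm with a two-finger parallel gripper is mounted at the origin on the work surface. World frame = base frame: x ahead of the robot, y to its left, z up, the work surface at z = 0. Lengths are in m, angles in rad, forces in N, time in s.
With the tool pointing down it reaches from about 0.375 to 0.925 m from the base axis. Payload 5.7 kg.
Tool frame: the origin (TCP) lies at the very end of the fingers, on their centre line; the grasp point (between the pads) lies 19 mm behind it; z points along the fingers, y is the line along which they close (so a half turn about z gives the same grasp; the last joint's range is limited). The gripper opens to 85 mm and grips with 20 to 120 N. Pads are 22 mm wide; open, the fingers measure 114 mm over their backs; the gripper's body (76 mm by 85 mm) begins 54 mm behind the grasp point. The pads swing forward as they close: fully open they stand 13 mm farther back than shut.
Start: joints at [1.172, 0.359, 1.51, -0, 1.272, -0.115], TCP at [0.168, 0.576, 0.231] pointing down, gripper open.
Joint ranges: [-2.97, 2.97], [-1.01, 2.36], [0.21, 2.38], [-0.96, 4.11], [0.2, 2.71], [-2.98, 2.98]. Speed limits (rad/s): [2.39, 2.39, 3.14, 3.14, 3.14, 3.14].

INTERFACE

Orientations are given as a unit quaternion [w, x, y, z].
In Python, from cell import robot gives the robot as it stands.
- The arm moves only by the tool apply_moves, never from a script. Its argument "deltas" is a list of rows, each a list of 5 numbers: the shift along the tool's x, y, z in mm, then the turn about the tool's z in degrees, then the closure in counts, from 0 (fully open) to 255 (shut). A call has 1 to 12 rows; each row shifts and turns the commanded pose from where the row before left it, along the tool's axes as they then stand; what a row does not reach is not made up. A row lasts 1/12 s, in which the tool goes at most 41.7 mm and 7.16 degrees, less where a joint would pass 70% of its speed; a pose out of reach is approached as far as the arm can. A call is refused whole if a number of a shift passes 41.7 or a number of a turn 7.16, either way. A call with a gripper value outside its range is refused whole. The fingers move at their own pace and stop on an object; "force" is the grip in N (left out, the last holds). Time passes only in rows, so rows that do not move let the fingers close. It gives the time, the measured TCP pose, the force, the opening and the grip force at its end, in the units of the state.
- robot.observe(): the state, without advancing time (a new reading comes with each control period).
- robot.grab_frame(name): name is "scene" or "top" or "wrist"; returns a dict with "pixels" (480x640x3 uint8, red, green, blue), "fx", "fy", "cx", "cy" (pixels), "dist_coeffs" ([k1, k2, p1, p2, k3] as OpenCV has them; the pictures are not rectified), "origin" and "attitude" of the camera in the world. Camera axes: x right, y up, looking along -z (the intrinsics and any distortion apply to the point x, -y, -z); pixel columns grow to the right and rows downward; lengths in m; the calibration is good to about 2 mm. A picture is of the moment at which its call begins. There is no depth.
- robot.finish_job(): hands the job in; it is judged then, once.
Trained networks look in a picture, given as the dict that the camera call returned (one of the last four; its "shot" number tells which), for a name from the list of things; names that differ only in an ending like _2 or _b are one class to them, and where a whole thing is asked for, a point or a joint stands for the part that bears it (a point fixed in the world has none). Each returns a list of dicts, best first, with "conf" (0 to 1); they miss things now and then, are a little off and sometimes report something else, mostly with a low value. They report only what shows in the picture. A call takes as long as a camera call.
- robot.look_for(picture, target): "bbox" ([left, top, width, height] as shares, 0 to 1, of the picture: columns of its width, rows of its height, round what is visible of it).
- robot.silhouettes(picture, target): "mask" (480x640 bool, what is visible of it) and "bbox" ([left, top, width, height] as shares, 0 to 1, of the picture: columns of its width, rows of its height, round what is visible of it).
The state is a dict: "time": time; "joint_positions": joint angles; "joint_vel": joint speeds; "joint_efforts": joint torques, N m; "ee_pos": TCP position; "ee_rot": TCP orientation; "wrist_force": force on the tool from outside, world axes, zero at the start; "moment": the same for the moment, N m; "grip_width": finger opening in m; "gripper_force": force on a finger pad.
Only numpy, scipy, OpenCV 4.12 (cv2) and the standard library are available. Lean on these libraries where they do the work, as an engineer would, in place of code of your own. Each camera call takes 0.05 s, during which the arm holds its last target. There are 200 camera calls.

TASK

Open a live announcement to the third zone only: switch on the PA mixer by pressing the raised upper end of its power rocker fully down, then press home the third zone key from the left on the microphone station so that it stays down, then press the wide talk bar and keep it down; the program finishes while holding the bar down. Press nothing on the station before its turn, and leave the other three zone keys up. Only press: do not lift, shove or tip the mixer or the station, and leave everything else where it is.

Things in the scene. Friction and masses are not known exactly. Their poses are not given: they have to be found in the camera images.
- mixer: PA mixer: dark wedge-shaped desk console, 280 mm wide (its y), 220 mm deep (its x), 3 kg, loose on rubber feet, with knobs and faders. Origin: centre of its underside; x from its low front (45 mm high, towards the robot) to its rear (76 mm), y to its left. Panel rises 0.14 rad to the rear. Rocker at its rear right, pivot 55 mm behind, 92 mm right of the origin. Left or right of the station.
- rocker_upper (a point): Point to press, straight down, on the upper (rear) face of the mixer's black rocker, 13 mm behind its pivot; moves with it. Rocker 26 mm wide, 36 mm long, pivot line along the mixer's y, 5 mm above the panel; two faces in a shallow V. Off: near face along the panel, rear end 6 mm higher. On: rear face along the panel, 5 mm above it. Frame round it 2 mm high; nearest knob 50 mm away.
- rocker (a joint): Angle of the power rocker: 0 off (upper end raised), 0.36 rad on (upper end fully down). It stays where it is left; turning it takes about 3 to 4 N at the upper end.
- station: Microphone station: light grey wedge-shaped desk console, 250 mm wide (its y), 160 mm deep (its x), 1.4 kg, loose on rubber feet. Origin: centre of its underside; x from its low front (26 mm high) to its rear (49 mm), y to its left. Panel rises 0.14 rad to the rear. Four zone keys in a row, a wide talk bar in front; gooseneck at the rear left, up to 185 mm high, 80 to 150 mm left of the origin.
- zone3_top (a point): Centre of the top of the third zone key from the left (left = the station's +y, seen from its low front); z is the panel's normal, x points to the rear. Keys are 24 mm wide, 20 mm deep, 10 mm proud of the panel, 40 mm from centre to centre, 65 mm behind the middle of the talk bar. Moves with the key.
- zone1 (a joint): Travel of the first (leftmost) zone key: 0 up, 0.005 m fully down. Zone keys slide along the panel's normal and stay where they are left; moving one takes about 3 N.
- zone2 (a joint): Travel of the second zone key, like zone1.
- zone3 (a joint): Travel of the third zone key, like zone1: 0 up, 0.005 m home.
- zone4 (a joint): Travel of the fourth (rightmost) zone key, like zone1.
- talk_top (a point): Centre of the top face of the talk bar, 98 mm wide (y) and 30 mm deep (x), 10 mm proud of the panel; z is the panel's normal, x points to the rear. The point moves with the bar.
- talk (a joint): Travel of the talk bar: 0 up, 0.005 m fully down. It springs back when let go; it starts to move at about 2 N and is fully down at about 5.3 N.
- glue_bottle: White glue bottle with an orange nozzle, 34 mm across, 96 mm high, standing between the mixer and the station. To be left alone. Origin: centre of its underside.
- stick_cup: Clear cup, 80 mm across, 90 mm high, with craft sticks up to 155 mm high, at the back. To be left alone. Origin: centre of its underside.
- mint_tub: Clear tub of mints, 124 mm across, 55 mm high, at the back. To be left alone. Origin: centre of its underside.
- card_box: White card box 62 x 97 x 37 mm, at the right. To be left alone. Origin: centre of its underside.
- glue_gun: Purple glue gun lying on its side, about 195 mm long and 34 mm high, at the left. To be left alone. Origin: under the middle of its barrel.
- tape_roll: Roll of tan tape lying flat, 86 mm across, 24 mm high, at the right. To be left alone. Origin: centre of its underside.
- marker: Marker pen, white with a blue cap, 130 mm long and 17 mm thick, lying lengthwise between the mixer and the station, behind the glue bottle. To be left alone. Origin: under its middle.
- stage_mic: Black hand microphone with a steel head, 226 mm long, 49 mm thick, lying at the back. To be left alone. Origin: under its middle.

How it is judged:
By the outcome, as a careful person would: the job done as asked, in the order asked, and still so for the second after the job is handed in, while the arm keeps its last pose, push and grip.
It also fails if it takes over 58 s, if anything falls off the work surface, if the arm or the gripper's body presses on something with over 40 N, if the wrist force passes 120 N, or if a joint passes its speed limit or range.

## Working session

There is one attempt and no reset: what is moved stays moved. The work goes in short steps, Python scripts to look and compute and a tool call to move; the robot and the scene stay as the last step left them, time stands still between calls to the robot, and variables do not carry over. Pictures are saved under pics/ and viewed, at most 10 in all, crops included, and the job is handed in when it is done.

Besides the shell and the picture viewer there is one more tool, called after "Emit:" in YAML: its name, and indented under it one key for each argument. apply_moves: Moves the arm, as the interface text tells. Its arguments: {"type":"object","properties":{"deltas":{"type":"array","items":{"type":"array","items":{"type":"number"}}},"force":{"type":"number"}},"required":["deltas"]}

```bash
ls; mkdir -p pics
cat > h.py <<'E'
import numpy as np, cv2
from scipy.spatial.transform import Rotation as R
from cell import robot
def rot(q): return R.from_quat([q[1],q[2],q[3],q[0]])
def camrot(f):
    a=np.array(f["attitude"]); return a if a.shape==(3,3) else rot(a).as_matrix()
def K(f): return np.array([[f["fx"],0,f["cx"]],[0,f["fy"],f["cy"]],[0,0,1.]])
def proj(f,P):
    p=(np.atleast_2d(P)-np.array(f["origin"]))@camrot(f); p=p*[1,-1,-1]
    return cv2.projectPoints(p.astype(float),np.zeros(3),np.zeros(3),K(f),np.array(f["dist_coeffs"],float))[0].reshape(-1,2)
def ray(f,uv):
    n=cv2.undistortPoints(np.array(uv,float).reshape(-1,1,2),K(f),np.array(f["dist_coeffs"],float)).reshape(-1,2)
    return np.c_[n[:,0],-n[:,1],-np.ones(len(n))]@camrot(f).T
def onz(f,uv,z):
    d=ray(f,uv); o=np.array(f["origin"]); return o+d*((z-o[2])/d[:,2])[:,None]
def save(f,n): cv2.imwrite(f"pics/{n}.png",f["pixels"][:,:,::-1])
E
python3 - <<'E'
from h import *
import pickle
for n in("top","scene"):
    f=robot.grab_frame(n); save(f,n); pickle.dump(f,open(n+".pkl","wb")); print(n,f["origin"],f["attitude"],f["fx"],f["dist_coeffs"])
    for t in("mixer","station","rocker","zone3_top","talk_top","glue_bottle"):
        print(t,[(round(d["conf"],2),(np.array(d["bbox"])*[640,480,640,480]).round().tolist()) for d in robot.look_for(f,t)[:4]])
s=robot.observe();print(s["ee_pos"],s["ee_rot"])
E
```

```text
pics
top [ 0.45684895 -0.01092781  1.86890386] [-0.69597893 -0.02542308  0.01534993  0.71744782] 565.2430912186011 [-0.03922009  0.          0.          0.          0.        ]
mixer [(0.85, [331.0, 186.0, 102.0, 87.0])]
station [(0.71, [206.0, 204.0, 95.0, 55.0]), (0.7, [249.0, 221.0, 10.0, 7.0]), (0.38, [382.0, 144.0, 33.0, 39.0])]
rocker [(0.47, [406.0, 209.0, 11.0, 16.0])]
zone3_top [(0.44, [264.0, 220.0, 3.0, 11.0])]
talk_top [(0.57, [241.0, 242.0, 31.0, 9.0]), (0.32, [240.0, 217.0, 5.0, 7.0]), (0.23, [314.0, 243.0, 13.0, 7.0])]
glue_bottle []
scene [ 1.45550587 -0.4648      0.81057476] [0.764513   0.3855016  0.23768024 0.45871179] 476.3803624950055 [0.01605226 0.         0.         0.         0.        ]
mixer [(0.88, [195.0, 234.0, 125.0, 86.0]), (0.31, [375.0, 230.0, 8.0, 6.0])]
station [(0.6, [395.0, 234.0, 38.0, 60.0]), (0.56, [337.0, 174.0, 101.0, 87.0])]
rocker [(0.54, [212.0, 275.0, 10.0, 10.0]), (0.4, [110.0, 274.0, 36.0, 31.0])]
zone3_top [(0.55, [376.0, 226.0, 8.0, 9.0])]
talk_top [(0.74, [101.0, 307.0, 51.0, 29.0]), (0.53, [359.0, 218.0, 35.0, 8.0]), (0.44, [390.0, 226.0, 10.0, 9.0])]
glue_bottle [(0.75, [306.0, 223.0, 12.0, 30.0]), (0.53, [100.0, 308.0, 54.0, 30.0])]
[0.16801    0.57596225 0.23129393] [-1.25438764e-05  1.41445114e-01  9.89946099e-01 -2.08875632e-05]
```

View pics/top.png

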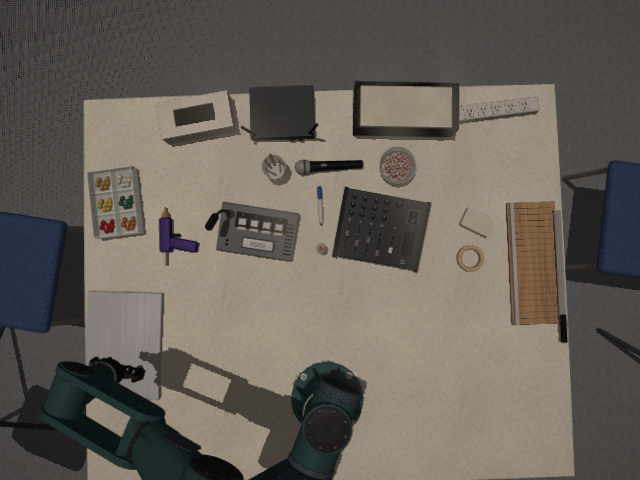

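View pics/scene.png

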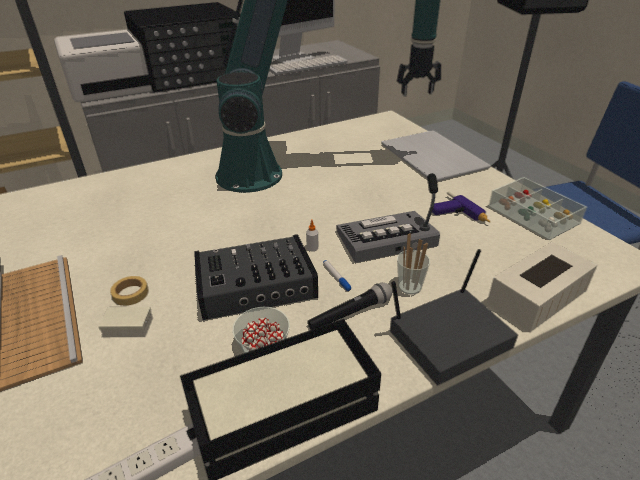

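The top view shows the station on the left (keys at about (241,223)…(278,228), talk bar at (258,243)). The mixer is on the right, with its rocker at about (411,217). The arm is at the lower left, clear of everything. The scene view agrees.

Run:
```python
from h import *
import pickle
f=pickle.load(open("top.pkl","rb"))
for n,uv,z in [("mixRL",(345,187),.076),("mixRR",(431,202),.076),("mixFR",(417,271),.045),("mixFL",(333,257),.045),("rocker",(411,217),.075),("k1",(241,223),.055),("k2",(253,225),.055),("k3",(265,227),.055),("k4",(278,228),.055),("talk",(258,243),.045),("bottle",(322,248),.09)]:
    print(n,onz(f,[uv],z)[0].round(4))
s=robot.observe(); print(rot(s["ee_rot"]).as_matrix().round(3))
w=robot.grab_frame("wrist"); Rw=rot(s["ee_rot"]).as_matrix()
print("cam in tool",Rw.T@(np.array(w["origin"])-s["ee_pos"]), "look",Rw.T@(-camrot(w)[:,2]),w["fx"])
```

```text
mixRL [ 0.6804 -0.0792  0.076 ]
mixRR [ 0.6239 -0.351   0.076 ]
mixFR [ 0.4058 -0.3027  0.045 ]
mixFL [ 0.4589 -0.0343  0.045 ]
rocker [ 0.5782 -0.2856  0.075 ]
k1 [0.5771 0.2588 0.055 ]
k2 [0.5695 0.2201 0.055 ]
k3 [0.5618 0.1816 0.055 ]
k4 [0.5573 0.1397 0.055 ]
talk [0.5113 0.2066 0.045 ]
bottle [ 0.4881 -0.      0.09  ]
[[-0.96  0.28 -0.  ]
 [ 0.28  0.96 -0.  ]
 [ 0.   -0.   -1.  ]]
cam in tool [ 0.0650285  -0.00029065 -0.14168801] look [-2.58185980e-01 -6.54033378e-04  9.66095012e-01] 357.1344989834129
```

Emit:
apply_moves:
  deltas:
    - [0, 0, 0, -6, 255]
    - [-12, -16, 0, 0, 255]
    - [-23, -32, 0, 0, 255]
    - [-23, -32, 0, 0, 255]
    - [-23, -32, 0, 0, 255]
    - [-23, -32, 0, 0, 255]
    - [-23, -32, 0, 0, 255]
    - [-23, -32, 0, 0, 255]
    - [-23, -32, 0, 0, 255]
    - [-23, -32, 0, 0, 255]
    - [-23, -32, 0, 0, 255]
    - [-23, -32, 0, 0, 255]
  force: 60

```text
time: 1.75
ee_pos: [0.3467, 0.2006, 0.2317]
ee_rot: [0.0, 0.089, 0.996, 0.0]
wrist_force: [0.2, 0.4, -0.0]
grip_width: 0.0
gripper_force: 0.0
```

Emit:
apply_moves:
  deltas:
    - [-23, -32, 0, 0, 255]
    - [-23, -32, 0, 0, 255]
    - [-23, -32, 0, 0, 255]
    - [-23, -32, 0, 0, 255]
    - [-23, -32, 0, 0, 255]
    - [-23, -32, 0, 0, 255]
    - [-23, -32, 0, 0, 255]
    - [-23, -32, 0, 0, 255]
    - [-23, -32, 0, 0, 255]
    - [-23, -32, 0, 0, 255]
    - [-23, -32, 0, 0, 255]
    - [-23, -32, 0, 0, 255]

```text
time: 2.75
ee_pos: [0.55, -0.2268, 0.2314]
ee_rot: [0.0, 0.09, 0.996, -0.0]
wrist_force: [0.3, 0.0, -0.1]
grip_width: 0.0002
gripper_force: 0.0
```

Emit:
apply_moves:
  deltas:
    - [-11, -16, 0, 0, 255]
    - [0, 0, 0, 0, 255]
    - [0, 0, 0, 0, 255]

```text
time: 3.0
ee_pos: [0.5575, -0.2435, 0.2309]
ee_rot: [-0.0, 0.09, 0.996, 0.0]
wrist_force: [0.2, 1.0, 0.1]
grip_width: -0.0
gripper_force: 0.0
```

Run:
```python
from h import *
import pickle
f=robot.grab_frame("wrist"); save(f,"w1"); pickle.dump(f,open("w1.pkl","wb"))
for t in("mixer","rocker","rocker_upper"):
    print(t,[(round(d["conf"],2),(np.array(d["bbox"])*[640,480,640,480]).round().tolist()) for d in robot.look_for(f,t)[:4]])
s=robot.observe();print(s["time"],s["ee_pos"],rot(s["ee_rot"]).as_matrix().round(3),s["wrist_force"],s["grip_width"],proj(f,s["ee_pos"]))
```

```text
mixer [(0.78, [212.0, 52.0, 335.0, 269.0]), (0.4, [468.0, 318.0, 172.0, 54.0])]
rocker [(0.86, [253.0, 235.0, 29.0, 43.0])]
rocker_upper [(0.81, [252.0, 235.0, 31.0, 39.0])]
3.2 [ 0.55683055 -0.24110921  0.23136786] [[-0.984  0.177 -0.001]
 [ 0.177  0.984  0.001]
 [ 0.001  0.    -1.   ]] [-0.24011745 -0.51786051  0.48206566] 6.46281282898221e-05 [[323.2701212  299.30138775]]
```

View pics/w1.png

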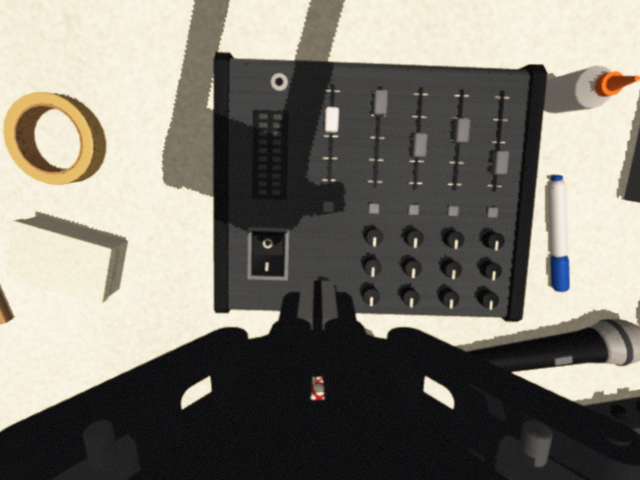

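The wrist view shows the mixer upright, with its rear at the bottom of the picture. The rocker frame spans about (249..288, 231..279), centred at (268,255), and its rear face is at about (268,267).

Run:
```python
from h import *
import pickle
from scipy.optimize import least_squares
f=pickle.load(open("w1.pkl","rb"))
pts=np.array([[215,54],[545,66],[519,320],[215,311],[268.,255]])
L=np.array([[-.11,-.14,.045],[-.11,.14,.045],[.11,.14,.076],[.11,-.14,.076],[.055,-.092,.070]])
T=lambda p,L:np.c_[p[0]+L[:,0]*np.cos(p[2])-L[:,1]*np.sin(p[2]),p[1]+L[:,0]*np.sin(p[2])+L[:,1]*np.cos(p[2]),L[:,2]]
r=least_squares(lambda p:(proj(f,T(p,L))-pts).ravel(),[.54,-.19,-.2])
print(r.x,r.fun.reshape(-1,2).round(1))
up=np.array([[.068,-.092,.078]])
print("fit press",T(r.x,up)); c=onz(f,[[268,255]],.070)[0]; y=r.x[2]
a=c+.013*np.array([np.cos(y),np.sin(y),0]); print("direct press",a)
s=robot.observe(); d=np.r_[a[:2],.078]-s["ee_pos"]; print("tool delta mm",1e3*rot(s["ee_rot"]).as_matrix().T@d)
```

```text
[ 0.54278149 -0.19035219 -0.21409471] [[-1.2  0.3]
 [ 0.9  0.5]
 [ 1.2  0.3]
 [-0.6  0.7]
 [-0.2 -1.5]]
fit press [[ 0.58968241 -0.29469923  0.078     ]]
direct press [ 0.59106855 -0.29483029  0.07      ]
tool delta mm [-43.31800801 -46.8707699  153.31854142]
```

Emit:
apply_moves:
  deltas:
    - [-14, -15, 0, 0, 255]
    - [-15, -16, 10, 0, 255]
    - [-14, -16, 30, 0, 255]
    - [0, 0, 35, 0, 255]
    - [0, 0, 35, 0, 255]
    - [0, 0, 25, 0, 255]
    - [0, 0, 0, 0, 255]
    - [0, 0, 0, 0, 255]

```text
time: 3.87
ee_pos: [0.5903, -0.2948, 0.0955]
ee_rot: [-0.002, 0.089, 0.996, 0.001]
wrist_force: [-0.0, -0.5, 0.3]
grip_width: 0.0
gripper_force: 0.0
```

Run:
```python
from h import *
s=robot.observe();d=np.array([.590,-.2945,.078])-s["ee_pos"]; print(s["ee_pos"],1e3*rot(s["ee_rot"]).as_matrix().T@d,s["wrist_force"])
f=robot.grab_frame("wrist"); save(f,"w2")
```

```text
[ 0.59029438 -0.29478323  0.0955001 ] [ 0.28319166  0.2038305  17.50138634] [-0.02160267 -0.48154532  0.29947578]
```

View pics/w2.png

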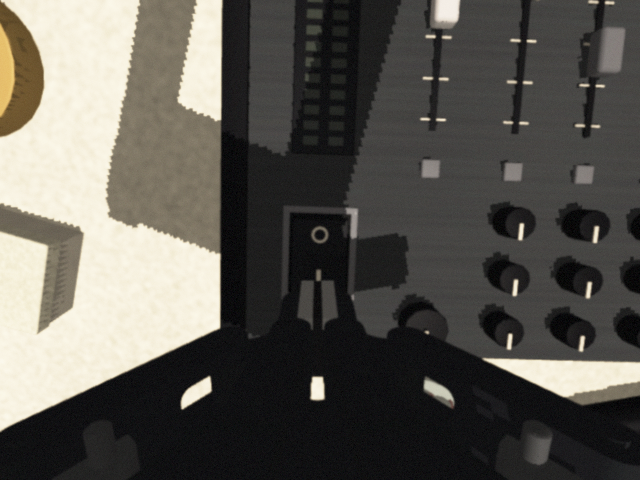

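The closed fingertips (318,285) stand over the rear half of the rocker (frame 285..355). I'll press down from here.

Emit:
apply_moves:
  deltas:
    - [0, 0, 7, 0, 255]
    - [0, 0, 4, 0, 255]
    - [0, 0, 2, 0, 255]
    - [0, 0, 2, 0, 255]
    - [0, 0, 2, 0, 255]
    - [0, 0, 1, 0, 255]
    - [0, 0, 0, 0, 255]

```text
time: 4.5
ee_pos: [0.5926, -0.2969, 0.0791]
ee_rot: [0.001, 0.09, 0.996, -0.0]
wrist_force: [2.7, 0.0, 3.1]
grip_width: 0.0001
gripper_force: 1.7
```

Emit:
apply_moves:
  deltas:
    - [0, 0, 1, 0, 255]
    - [0, 0, 1, 0, 255]
    - [0, 0, 1, 0, 255]
    - [0, 0, 0, 0, 255]

```text
time: 4.83
ee_pos: [0.5918, -0.2968, 0.0755]
ee_rot: [0.0, 0.089, 0.996, -0.0]
wrist_force: [3.3, -1.1, 5.2]
grip_width: 0.0001
gripper_force: 2.5
```

Emit:
apply_moves:
  deltas:
    - [0, 0, 1, 0, 255]
    - [0, 0, 1, 0, 255]
    - [0, 0, 0, 0, 255]

```text
time: 5.08
ee_pos: [0.5919, -0.2969, 0.0751]
ee_rot: [0.001, 0.089, 0.996, -0.001]
wrist_force: [0.5, 1.3, 14.3]
grip_width: 0.0001
gripper_force: 7.4
```

Emit:
apply_moves:
  deltas:
    - [0, 0, -10, 0, 255]
    - [0, 0, -30, 0, 255]
    - [0, 0, -40, 0, 255]
    - [0, 0, -40, 0, 255]
    - [0, 0, -40, 0, 255]
    - [24, 28, 0, 0, 255]
    - [24, 28, 0, 0, 255]
    - [0, 0, 0, 0, 255]
    - [0, 0, 0, 0, 255]

```text
time: 5.83
ee_pos: [0.5511, -0.2304, 0.2325]
ee_rot: [-0.002, 0.089, 0.996, 0.001]
wrist_force: [-0.4, -0.7, -0.4]
grip_width: -0.0001
gripper_force: 0.0
```

Run:
```python
from h import *
f=robot.grab_frame("wrist")
p=proj(f,[[.579,-.290,.073]])[0].astype(int); print(p,robot.observe()["ee_pos"])
x,y=np.clip(p-60,0,[520,360]); c=cv2.resize(f["pixels"][y:y+120,x:x+120],None,fx=4,fy=4,interpolation=cv2.INTER_CUBIC)
c=cv2.convertScaleAbs(c,alpha=2); cv2.imwrite("pics/w3.png",c[:,:,::-1])
a=__import__("pickle").load(open("w1.pkl","rb"))["pixels"][195:315,208:328]
cv2.imwrite("pics/w3.png",np.hstack([c,cv2.convertScaleAbs(cv2.resize(a,(320,480)),alpha=2)])[:,:,::-1])
```

```text
[257 265] [ 0.55252859 -0.23182198  0.23267415]
```

View pics/w3.png

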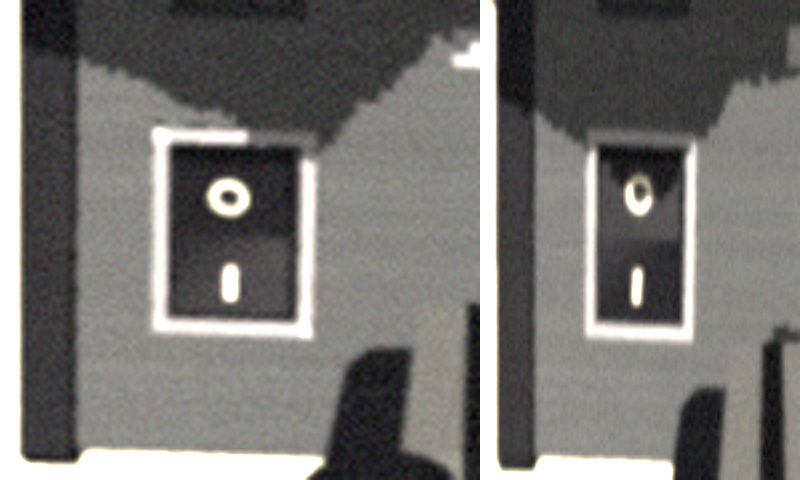

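Emit:
apply_moves:
  deltas:
    - [10, 37, 0, 0, 255]
    - [10, 37, 0, 0, 255]
    - [10, 37, 0, 0, 255]
    - [10, 37, 0, 0, 255]
    - [10, 37, 0, 0, 255]
    - [10, 37, 0, 0, 255]
    - [10, 37, 0, 0, 255]
    - [10, 37, 0, 0, 255]
    - [10, 37, 0, 0, 255]
    - [10, 37, 0, 0, 255]
    - [10, 37, 0, 0, 255]
    - [0, 0, 0, 0, 255]

```text
time: 6.88
ee_pos: [0.5181, 0.1929, 0.2327]
ee_rot: [-0.001, 0.088, 0.996, 0.001]
wrist_force: [0.4, -0.1, -0.8]
grip_width: 0.0001
gripper_force: 0.0
```

Run:
```python
from h import *
import pickle
f=robot.grab_frame("wrist"); save(f,"w4"); pickle.dump(f,open("w4.pkl","wb"))
for t in("station","zone3_top","zone1","talk_top"):
    print(t,[(round(d["conf"],2),(np.array(d["bbox"])*[640,480,640,480]).round().tolist()) for d in robot.look_for(f,t)[:4]])
s=robot.observe();print(s["time"],s["ee_pos"])
```

```text
station [(0.59, [213.0, 155.0, 381.0, 182.0])]
zone3_top [(0.69, [300.0, 259.0, 23.0, 19.0])]
zone1 [(0.98, [257.0, 258.0, 25.0, 20.0]), (0.96, [297.0, 261.0, 28.0, 20.0]), (0.85, [381.0, 258.0, 29.0, 22.0]), (0.67, [343.0, 259.0, 22.0, 22.0])]
talk_top [(0.66, [281.0, 184.0, 106.0, 36.0])]
7.1333 [0.51873416 0.18591493 0.23281607]
```

View pics/w4.png

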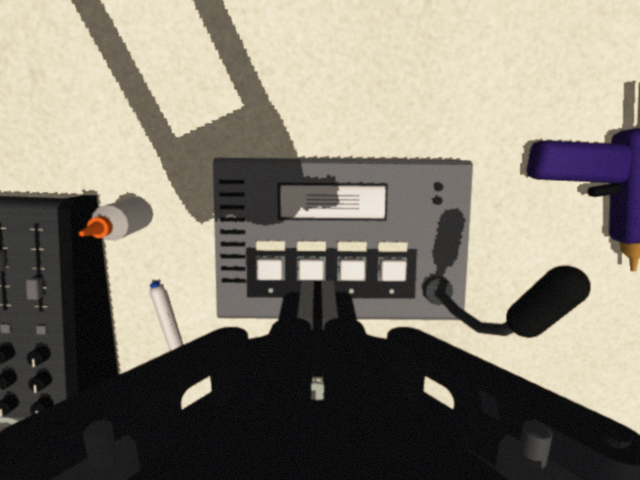

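Rocker: the face shading has changed. With the 14 N reading at the hard-stop height, that shows it is on.

Station view: the rear is at the bottom and the station's left is on the picture's right, beside the gooseneck. The keys are at x=393 (zone 1), 352, 311 (zone 3) and 270, all at row 267. The talk bar is at (332,202).

Run:
```python
from h import *
import pickle
from scipy.optimize import least_squares
f=pickle.load(open("w4.pkl","rb"))
pts=np.array([[214,158],[471,161],[466,319],[217,317],[393,267],[352,267],[311,267],[270,267],[332,202]])
def L(k): 
    h=lambda x:.0375+.141*x+.010
    return np.array([[-.08,-.125,.026],[-.08,.125,.026],[.08,.125,.049],[.08,-.125,.049]]+[[k[0],k[1]+y,h(k[0])] for y in(.06,.02,-.02,-.06)]+[[k[0]-.065,k[1],h(k[0]-.065)]])
T=lambda p,L:np.c_[p[0]+L[:,0]*np.cos(p[2])-L[:,1]*np.sin(p[2]),p[1]+L[:,0]*np.sin(p[2])+L[:,1]*np.cos(p[2]),L[:,2]]
r=least_squares(lambda p:(proj(f,T(p,L(p[3:])))-pts).ravel(),[.54,.2,-.17,.03,0])
print(r.x,r.fun.reshape(-1,2).round(1)); P=T(r.x,L(r.x[3:]))
s=robot.observe(); M=rot(s["ee_rot"]).as_matrix()
for n,i in(("k3",6),("talk",8)): print(n,P[i],1e3*M.T@(P[i]-s["ee_pos"]))
print(s["ee_pos"])
```

```text
[ 0.54782706  0.21249196 -0.18308068  0.02278319 -0.01068448] [[-2.  -1.8]
 [ 3.3 -2.9]
 [-0.9  2.7]
 [-0.4  3.6]
 [ 1.   1.2]
 [ 0.3  1. ]
 [-0.4  0.7]
 [-1.2  0.5]
 [ 0.2 -3.1]]
k3 [0.56464308 0.1781724  0.05071243] [-46.6838975    0.83987323 182.06926855]
talk [0.50437059 0.20967202 0.04154743] [ 18.25485941  21.02780115 191.25635959]
[0.51873416 0.18591493 0.23281607]
```

Emit:
apply_moves:
  deltas:
    - [-15, 0, 0, 0, 255]
    - [-16, 1, 15, 0, 255]
    - [-16, 0, 35, 0, 255]
    - [0, 0, 40, 0, 255]
    - [0, 0, 40, 0, 255]
    - [0, 0, 20, 0, 255]
    - [0, 0, 0, 0, 255]
    - [0, 0, 0, 0, 255]

```text
time: 7.8
ee_pos: [0.5644, 0.1782, 0.0824]
ee_rot: [-0.001, 0.09, 0.996, -0.001]
wrist_force: [0.0, -1.2, 0.2]
grip_width: 0.0002
gripper_force: 0.0
```

Run:
```python
from h import *
import pickle
s=robot.observe();print(s["time"],s["ee_pos"],s["wrist_force"])
f=robot.grab_frame("wrist"); save(f,"w5");pickle.dump(f,open("w5.pkl","wb"))
M=rot(s["ee_rot"]).as_matrix()
for n,P in(("k3",[.5646,.1782,.0507]),("talk",[.5044,.2097,.0415])): print(n,proj(f,[P]),1e3*M.T@(np.array(P)-s["ee_pos"]))
```

```text
7.8 [0.5643512  0.1782379  0.08243447] [ 0.03682851 -1.18637112  0.21877575]
k3 [[318.1042192  275.85024181]] [-0.33636362  0.05193912 31.73364355]
talk [[358.66830684 145.90309312]] [64.52881174 20.20401871 41.07884094]
```

View pics/w5.png

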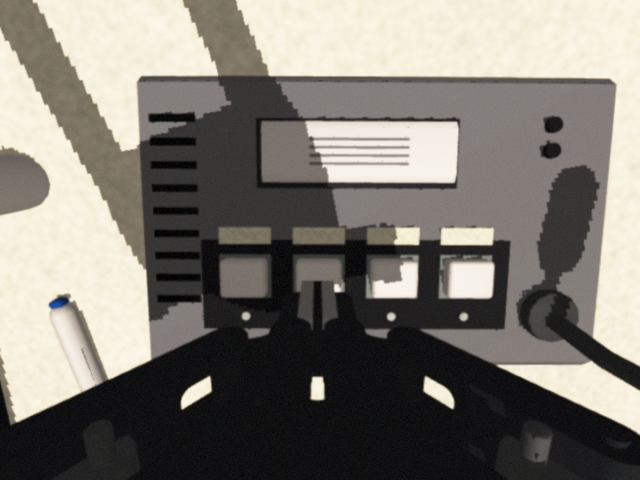

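Key 3 (x 295..345, centred on about (319,276)) is right under the fingertips, and its neighbours are clear. The talk bar is centred at (359,152).

Emit:
apply_moves:
  deltas:
    - [0, 0, 14, 0, 255]
    - [0, 0, 10, 0, 255]
    - [0, 0, 5, 0, 255]
    - [0, 0, 2, 0, 255]
    - [0, 0, 2, 0, 255]
    - [0, 0, 1, 0, 255]
    - [0, 0, 0, 0, 255]

```text
time: 8.43
ee_pos: [0.5654, 0.1799, 0.0499]
ee_rot: [0.001, 0.089, 0.996, -0.0]
wrist_force: [-0.4, -0.5, 1.3]
grip_width: 0.0001
gripper_force: 0.8
```

Emit:
apply_moves:
  deltas:
    - [0, 0, 1, 0, 255]
    - [0, 0, 1, 0, 255]
    - [0, 0, 0, 0, 255]

```text
time: 8.68
ee_pos: [0.5656, 0.18, 0.0476]
ee_rot: [0.001, 0.089, 0.996, 0.0]
wrist_force: [2.2, -1.4, 3.4]
grip_width: 0.0001
gripper_force: 1.4
```

Emit:
apply_moves:
  deltas:
    - [0, 0, 1, 0, 255]
    - [0, 0, 1, 0, 255]
    - [0, 0, 0, 0, 255]

```text
time: 8.93
ee_pos: [0.5656, 0.18, 0.0462]
ee_rot: [0.001, 0.089, 0.996, 0.0]
wrist_force: [-0.5, -2.1, 9.5]
grip_width: -0.0
gripper_force: 4.6
```

Emit:
apply_moves:
  deltas:
    - [0, 0, 1, 0, 255]
    - [0, 0, 0, 0, 255]

```text
time: 9.1
ee_pos: [0.5657, 0.18, 0.046]
ee_rot: [0.001, 0.089, 0.996, 0.0]
wrist_force: [-0.7, -1.6, 15.6]
grip_width: -0.0005
gripper_force: 8.3
```

Emit:
apply_moves:
  deltas:
    - [0, 0, -10, 0, 255]
    - [0, 0, -30, 0, 255]
    - [20, 5, 0, 0, 255]
    - [22, 6, 0, 0, 255]
    - [20, 6, 0, 0, 255]
    - [0, 0, 0, 0, 255]
    - [0, 0, 0, 0, 255]

```text
time: 9.68
ee_pos: [0.5052, 0.2081, 0.0841]
ee_rot: [-0.001, 0.089, 0.996, -0.0]
wrist_force: [-0.3, 0.6, -0.4]
grip_width: -0.0002
gripper_force: 0.0
```

Run:
```python
from h import *
s=robot.observe();print(s["time"],s["ee_pos"],s["wrist_force"])
f=robot.grab_frame("wrist"); save(f,"w6")
t=robot.grab_frame("scene"); cv2.imwrite("pics/s6.png",cv2.resize(t["pixels"][170:270,330:450],None,fx=5,fy=5,interpolation=cv2.INTER_CUBIC)[:,:,::-1])
```

```text
9.6833 [0.50516984 0.20810637 0.0840688 ] [-0.29359247  0.61419966 -0.39077636]
```

View pics/w6.png

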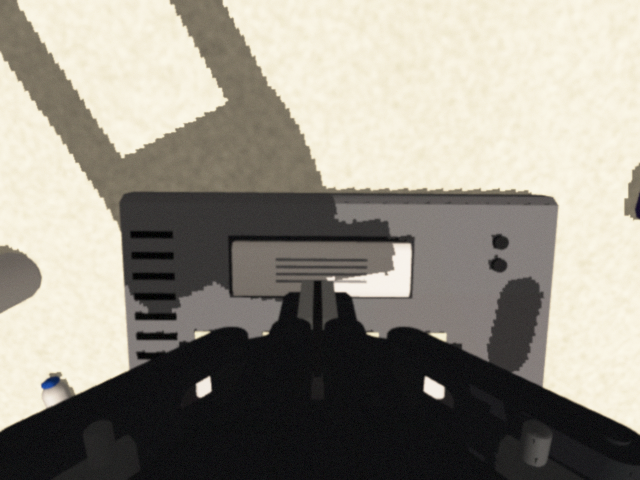

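View pics/s6.png

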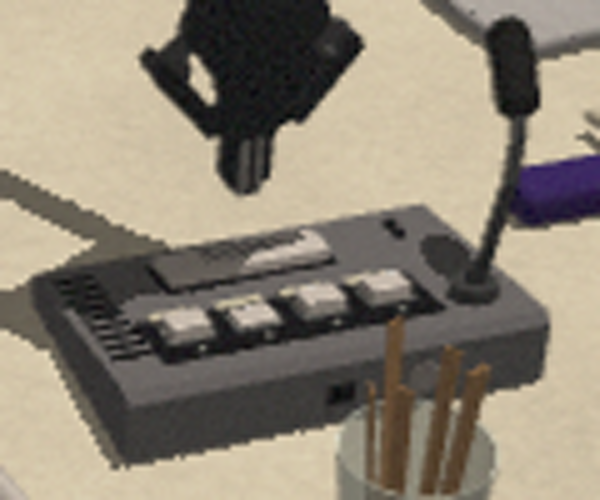

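The fingertips are over the talk bar (rows 238..297, centred at (321,267)). From behind, zone 3 (at (250,312), second from the left in that crop) sits lower than the other keys. Next I press the bar.

Emit:
apply_moves:
  deltas:
    - [2, 0, 15, 0, 255]
    - [0, 0, 15, 0, 255]
    - [0, 0, 7, 0, 255]
    - [0, 0, 3, 0, 255]
    - [0, 0, 2, 0, 255]
    - [0, 0, 2, 0, 255]
    - [0, 0, 1, 0, 255]
    - [0, 0, 0, 0, 255]

```text
time: 10.45
ee_pos: [0.5054, 0.2079, 0.0398]
ee_rot: [0.0, 0.089, 0.996, -0.0]
wrist_force: [-1.0, -2.2, 4.3]
grip_width: -0.0002
gripper_force: 1.7
```

Emit:
apply_moves:
  deltas:
    - [0, 0, 1, 0, 255]
    - [0, 0, 1, 0, 255]
    - [0, 0, 0, 0, 255]

```text
time: 10.7
ee_pos: [0.5056, 0.208, 0.0377]
ee_rot: [0.001, 0.089, 0.996, 0.0]
wrist_force: [0.6, -3.8, 5.2]
grip_width: -0.0
gripper_force: 2.4
```

Emit:
apply_moves:
  deltas:
    - [0, 0, 1, 0, 255]
    - [0, 0, 1, 0, 255]
    - [0, 0, 0, 0, 255]
    - [0, 0, 0, 0, 255]

```text
time: 11.03
ee_pos: [0.5057, 0.2081, 0.0369]
ee_rot: [0.001, 0.089, 0.996, 0.0]
wrist_force: [-2.3, -3.1, 16.6]
grip_width: -0.0004
gripper_force: 8.9
```

Emit:
apply_moves:
  deltas:
    - [0, 0, 0.5, 0, 255]
    - [0, 0, 0, 0, 255]
    - [0, 0, 0, 0, 255]

```text
time: 11.28
ee_pos: [0.5057, 0.2081, 0.0368]
ee_rot: [0.001, 0.089, 0.996, 0.0]
wrist_force: [-3.5, -4.8, 21.0]
grip_width: 0.0
gripper_force: 10.9
```

```bash
python3 -c "
from cell import robot
s=robot.observe();print(s['ee_pos'],s['wrist_force']);print(robot.finish_job())"
```

```text
[0.5057417  0.20806078 0.0367926 ] [-3.54429425 -4.84161676 21.03143349]
the job is handed in; nothing more can be done
None
```

I switched the mixer on, pressed zone key 3 home, and handed the job in at about 11 s with the arm holding the talk bar down at about 21 N. The force and height readings showed a hard stop on all three presses, but the judge returned no verdict.

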